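# Level the line laser and aim it at the target pin

### The arm

A 6-joint arm with a two-finger parallel gripper is mounted at the origin on the work surface. World frame = base frame: x ahead of the robot, y to its left, z up, the work surface at z = 0. Lengths are in m, angles in rad, forces in N, time in s.
With the tool pointing down it reaches from about 0.35 to 0.975 m from the base axis. Payload 7.1 kg.
Tool frame: the origin (TCP) lies on the centre line of the jaws, within the pads' length; the fingertips stand nose_length ahead of it and the grasp point (between the pads) lies 5 mm behind it (nose_length is the distance from the TCP to the fingertips, in m); z points along the fingers, y is the line along which they close (so a half turn about z gives the same grasp; the last joint's range is limited). The gripper opens to 88 mm and grips with 3 to 60 N. Pads are 20 mm wide; open, the fingers measure 115 mm over their backs; the gripper's body (75 mm by 178 mm) begins 61 mm behind the grasp point.
Start: joints at [-1.195, 0.423, 1.63, -0, 1.089, -0.019], TCP at [0.24, -0.577, 0.237] pointing down, gripper open.
Joint ranges: [-3, 3], [-0.9, 2.11], [0.09, 2.58], [-1.31, 4.45], [0.11, 2.69], [-2.54, 2.54]. Speed limits (rad/s): [2.39, 2.39, 3.01, 3.14, 3.14, 3.14].

### API

Orientations are given as a rotation vector (axis times angle).
In Python, from station import read_state, read_camera, sign_off, nose_length gives the robot as it stands. The module is installed in compiled form; this text tells all that it offers.
- The arm moves only by the tool arm_command, never from a script. Its argument "commands" is a list that holds one entry, the list of rows, each a list of 7 numbers: the shift along the tool's x, y, z as a fraction of full scale, then the turn, a rotation vector about the tool's x, y, z as a fraction of full scale, then the opening, from 0 (shut) to 1 (fully open). In form: [[[dx, dy, dz, ax, ay, az, jaw], ...]]. A call has exactly 8 rows; each row is the pose to reach, as a shift and turn from the pose commanded when the call began, along the tool's axes at that moment; what a row does not reach only later rows make up. Full scale, the value 1, is 25 cm for a shift and 90 degrees for a turn. A row lasts 1/12 s, in which the tool goes at most 41.7 mm and 7.16 degrees, less where a joint would pass 70% of its speed; a pose out of reach is approached as far as the arm can. A call with a number of a shift or a turn outside -1 to 1 is refused whole. A call with a gripper value outside its range is refused whole. The fingers move at their own pace and stop on an object; "grip_force" is the grip in N (left out, the last holds). Time passes only in rows, so rows that repeat a pose let the fingers close, or fill a call up. It gives the time, the measured TCP pose, the force, the opening and the grip force at its end, in the units of the state.
- read_state(): the state, without advancing time (a new reading comes with each control period).
- read_camera(name): name is "scene" or "side" or "wrist"; returns a dict with "frame" (384x512x3 uint8, red, green, blue), "camera_matrix" (3x3 intrinsics, pixels), "dist" ([k1, k2, p1, p2, k3] as OpenCV has them; the pictures are not rectified), "view" (4x4, takes a point from world to camera coordinates); the wrist camera has in their place "mount" (4x4, takes a point from camera to tool coordinates, whose origin is the TCP and whose axes are the flange's). Camera axes: x right, y down, z forward; pixel columns grow to the right and rows downward; lengths in m; the calibration is good to about 2 mm. A picture is of the moment at which its call begins: read the wrist's pose just before it. There is no depth.
- sign_off(): hands the job in; it is judged then, once.
The state is a dict: "time": time; "joint_positions": joint angles; "joint_vel": joint speeds; "tau": joint torques, N m; "eef_pos": TCP position; "eef_rot": TCP orientation; "ft_force": force on the tool from outside, world axes, zero at the start; "moment": the same for the moment, N m; "opening": opening from 0.0 (shut) to 1.0 (fully open); "grip_force": force on a finger pad.
Only numpy, scipy, OpenCV 4.12 (cv2) and the standard library are available. Lean on these libraries where they do the work, as an engineer would, in place of code of your own. Each camera call takes 0.05 s, during which the arm holds its last target. There are 200 camera calls.

### The job

Level the laser's plate by turning its foot screws until both vial bubbles sit centred between their black lines; then click the red laser head round to the stop where its window faces the banded target pin. Keep off the glass vials, leave the target pin and everything else on the bench where it stands, and let go of everything at the end.

Things in the scene. Friction and masses are not known exactly. Their poses are not given: they have to be found in the camera images.
- trivet: the black cast-iron trivet that carries the levelling plate, fixed to the bench. Origin on the bench on the centre axis. Its x axis points to foot screw 1 and the zero mark, foot screws 2 and 3 stand at +120 and -120 degrees about z; the vials lie on its -x side. May stand at any yaw
- plate_centre (a point): centre of the top face of the round aluminium levelling plate (250 mm across, 10 mm thick, top about 70 mm above the bench). It tilts by less than 1 degree
- knob1 (a point): foot screw 1, 100 mm from the plate's centre: a vertical screw with a round knurled brass knob on top, 36 mm across and 30 mm high, to be gripped at any yaw. The point lies on its axis, 18 mm above the knob's underside, 12 mm below its top and always 100 mm above the bench. It turns with about 0.06 N m, stays where it is left, and has at least 1.4 rad free either way at the start
- knob2 (a point): foot screw 2, like foot screw 1. Turning any of the knobs clockwise seen from above raises the plate at that screw by 4 mm per full turn and shifts the bubbles, per rad of turn, by 5.8 mm times the horizontal direction from the plate's centre to that knob (its trivet-x part in vial a, its trivet-y part in vial b); counter-clockwise the other way. The screws' effects add up
- knob3 (a point): foot screw 3, like foot screw 1
- vials: the vial block: two yellow-green tubular bubble vials with brass ends on black mounts, at right angles in a T on the plate's side away from foot screw 1, their tops 13 mm above the plate. Vial a runs along the block's x (the line through the plate's centre and foot screw 1), vial b along its y (parallel to the line of foot screws 2 and 3). Fragile: do not press on them
- vial_a (a point): middle of vial a (52 mm long), 72 mm from the plate's centre, about 79 mm above the bench; axes as the trivet's. Two black lines stand 10 mm either side of the middle along x
- vial_b (a point): middle of vial b (62 mm long), 108 mm from the plate's centre, about 79 mm above the bench; axes as the trivet's. Two black lines stand 10 mm either side of the middle along y
- bubble_a (a point): middle of the pale bubble in vial a, 15 mm long. It runs along the vial's x to the plate's high side, at most 14 mm from the vial's middle, and settles within about 1 s. Centred between the two black lines the plate is level that way; it is wholly between them when its middle is less than 2.5 mm off
- bubble_b (a point): middle of the pale bubble in vial b, like the other but along the vial's y
- head_grip (a point): point on the turning axis of the red laser head (74 x 44 mm) in the middle of the plate, inside the black grip ridge on its top. Ridge: 60 mm long (x), 16 mm wide (y), 31 mm high, from 48 to 79 mm above the plate's top; the point is 70 mm above the plate, 140 mm above the bench. x points along the ridge, the way the round window looks (yellow-tipped end); z up
- head (a joint): angle of the laser head about the plate's axis, rad, counter-clockwise from above positive; 0 with its window towards foot screw 1 (white zero mark). Sixteen click stops, 0.3927 rad apart (0, 0.3927, ...); let go within about 0.12 rad of one it springs into it; about 0.2 N m takes it on to the next
- target: the target pin: a thin red and white banded post with a yellow ball on a round black foot, 54 mm across and 144 mm high, loose on the bench 0.20 to 0.23 m from the plate's centre, close to the line of the head's third click stop on one side of zero or the other. Origin at the centre of its underside
- glue: white glue bottle, 66 mm across, 190 mm high, loose; origin at the centre of its underside, like the next four
- wax_tin: blue tin, 66 mm across, 140 mm high, loose
- screw_jar: amber jar with steel lid, 64 mm across, 90 mm high, loose
- tape: roll of cream tape lying flat, 100 mm across, 25 mm high, loose
- battery: red and black tool battery, 112 x 74 mm, 63 mm high, loose
- screwdriver: screwdriver lying at the left, loose
There are look-alikes about, which are no part of the job. What is shaped like the target but green or orange is not meant.

How it is judged:
By the outcome, as a careful person would: the job done as asked, in the order asked, and still so for the second after the job is handed in, with the robot touching nothing.
It also fails if it takes over 64 s, if anything falls off the work surface, if the arm or the gripper's body presses on something with over 40 N, if the wrist force passes 120 N, or if a joint passes its speed limit or range.

## Working session

There is one attempt and no reset: what is moved stays moved. The work goes in short steps, Python scripts to look and compute and a tool call to move; the robot and the scene stay as the last step left them, time stands still between calls to the robot, and variables do not carry over. Pictures are saved under pics/ and viewed, at most 10 in all, crops included, and the job is handed in when it is done.

Besides the shell and the picture viewer there is one more tool, called after ">>>" as name(argument=value, ...), one argument or row to a line, values as JSON. arm_command: Moves the arm, as the interface text tells. Its arguments: {"type":"object","properties":{"commands":{"type":"array"},"grip_force":{"type":"number"}},"required":["commands"]}

```bash
mkdir -p pics; python3 - <<'E'
from station import *
import cv2,numpy as np
s=read_state();print({k:np.round(v,3) for k,v in s.items()},nose_length)
a=read_camera("scene");b=read_camera("side")
for n,c in(("scene",a),("side",b)):
    cv2.imwrite(f"pics/{n}0.png",cv2.resize(c["frame"][:,:,::-1],(800,600),interpolation=cv2.INTER_CUBIC))
    print(n,np.round(c["camera_matrix"],1).tolist(),np.round(c["dist"],3),np.round(c["view"],3).tolist())
np.savez("c0.npz",a=a["frame"],b=b["frame"])
w=read_camera("wrist");print(np.round(w["mount"],3).tolist(),w["camera_matrix"].tolist(),w["dist"])
E
```

```text
{'time': np.float64(0.0), 'joint_positions': array([-1.195,  0.424,  1.631, -0.   ,  1.089, -0.019]), 'joint_vel': array([-0.   , -0.001, -0.001,  0.001, -0.001,  0.   ]), 'tau': array([ 1.0000e-03, -5.4462e+01, -2.7366e+01,  6.4000e-02,  2.3000e-02,
       -0.0000e+00]), 'eef_pos': array([ 0.24 , -0.576,  0.236]), 'eef_rot': array([-3.079, -0.616,  0.   ]), 'ft_force': array([ 0.058, -0.161, -0.309]), 'moment': array([0.025, 0.041, 0.015]), 'grip_force': np.float64(0.0), 'opening': np.float64(1.001)} 0.014
scene [[379.6, 0.0, 258.4], [0.0, 379.6, 197.9], [0.0, 0.0, 1.0]] [0.041 0.    0.    0.    0.   ] [[-0.377, 0.926, 0.004, 0.098], [0.764, 0.314, -0.564, -0.445], [-0.524, -0.21, -0.826, 1.656], [0.0, 0.0, 0.0, 1.0]]
side [[360.7, 0.0, 251.6], [0.0, 360.7, 194.1], [0.0, 0.0, 1.0]] [0.005 0.    0.    0.    0.   ] [[-0.929, -0.369, -0.001, 0.611], [-0.205, 0.518, -0.831, 0.154], [0.307, -0.772, -0.557, 1.007], [0.0, 0.0, 0.0, 1.0]]
[[0.001, -0.952, -0.306, 0.085], [1.0, 0.001, 0.001, 0.001], [-0.001, -0.306, 0.952, -0.149], [0.0, 0.0, 0.0, 1.0]] [[330.7577159552245, 0.0, 258.85561058111347], [0.0, 330.7577159552245, 190.49303790927317], [0.0, 0.0, 1.0]] [-0.05757992  0.          0.          0.          0.        ]
```

View pics/scene0.png

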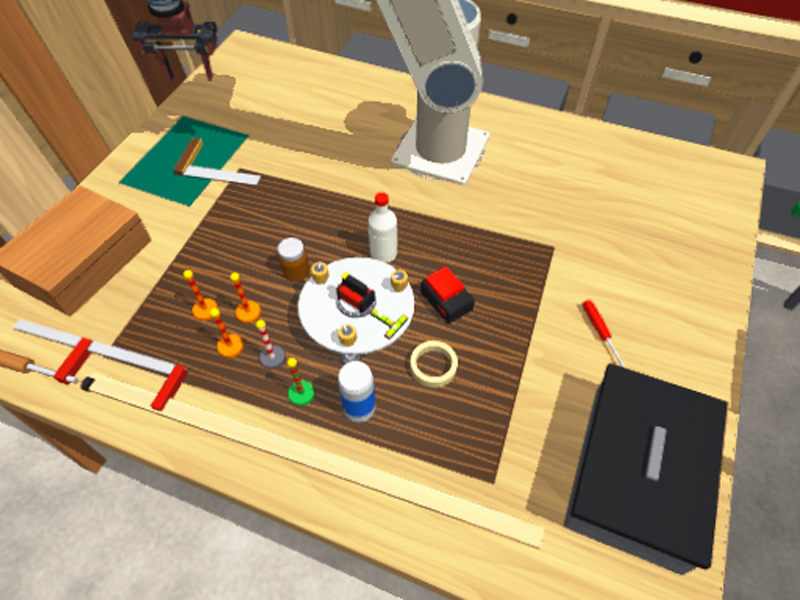

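View pics/side0.png

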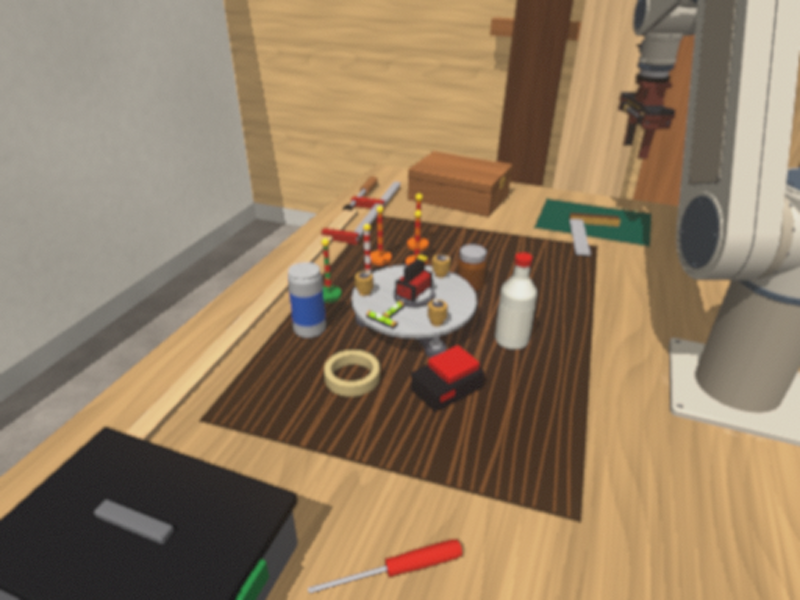

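Scene view (800 px scale): plate centre is at about (357,303), knobs are at (319,272), (399,280) and (347,334), and the vials are around (390,322), so knob1 is the one at (319,272). The target, with a grey foot and red/white bands, is at (272,355). The orange and green pins are look-alikes. The side view agrees: knobs at (442,264), (438,312) and (364,282).

```bash
cat > h.py <<'E'
import numpy as np,cv2
from station import *
from scipy.spatial.transform import Rotation as R
def cam(name):
    s=read_state(); c=read_camera(name)
    if name=="wrist":
        T=np.eye(4);T[:3,:3]=R.from_rotvec(s["eef_rot"]).as_matrix();T[:3,3]=s["eef_pos"]
        c["view"]=np.linalg.inv(T@c["mount"])
    return c,s
def ray(c,px):
    u=cv2.undistortPoints(np.array(px,float).reshape(-1,1,2),c["camera_matrix"],c["dist"])[:,0]
    V=c["view"];d=np.c_[u,np.ones(len(u))]@V[:3,:3]
    return -V[:3,:3].T@V[:3,3],d
def onz(c,px,z):
    o,d=ray(c,px);return o+d*((z-o[2])/d[:,2])[:,None]
def proj(c,P):
    V=c["view"];r,_=cv2.Rodrigues(V[:3,:3])
    return cv2.projectPoints(np.array(P,float).reshape(-1,3),r,V[:3,3],c["camera_matrix"],c["dist"])[0][:,0]
E
python3 - <<'E'
from h import *
np.set_printoptions(precision=3,suppress=True)
for n,k,t in(("scene",[(319,272),(399,280),(347,334)],[(272,357),(381,255),(357,410)]),("side",[(442,264),(364,282),(438,312)],[(367,281),(514,340),(308,330)])):
    c,_=cam(n)
    K=onz(c,np.array(k)*.64,.1);print(n,K.tolist());m=K.mean(0)
    print("centre",m,np.linalg.norm(K-m,axis=1))
    print("yaw",[np.arctan2(*(p-m)[1::-1]) for p in K])
    print("target,glue,wax",onz(c,np.array(t)*.64,0.0)[:,:2].tolist())
E
```

```text
scene [[0.5788136319707687, -0.06895993866598482, 0.10000000000000009], [0.5330049768503159, 0.09937293646580286, 0.10000000000000009], [0.698923234744955, 0.05447573867383432, 0.10000000000000009]]
centre [0.604 0.028 0.1  ] [0.1   0.1   0.099]
yaw [np.float64(-1.8201533628727784), np.float64(2.3526573001016753), np.float64(0.26797878542050213)]
target,glue,wax [[0.759193457466077, -0.10333852649817094], [0.4093649390279661, 0.0007891268799772311], [0.8026777821469729, 0.11777005526707313]]
side [[0.5749259009469705, -0.06944307609499023, 0.09999999999999998], [0.697625449699677, 0.05638104501823116, 0.09999999999999998], [0.52829094056062, 0.10218178294690428, 0.09999999999999998]]
centre [0.6  0.03 0.1 ] [0.102 0.101 0.102]
yaw [np.float64(-1.8211541826399253), np.float64(0.2674555555371998), np.float64(2.352834687373468)]
target,glue,wax [[0.7620722782896927, -0.09727231703282302], [0.39695739321603474, 0.000799101105194322], [0.7968845205734509, 0.12305771096226281]]
```

>>> arm_command(
  commands=[
    [[0.125, -0.09, -0.02, 0, 0, -0.07, 1], [0.25, -0.18, -0.04, 0, 0, -0.14, 1], [0.375, -0.27, -0.05, 0, 0, -0.21, 1], [0.5, -0.36, -0.05, 0, 0, -0.28, 1], [0.625, -0.45, -0.05, 0, 0, -0.35, 1], [0.75, -0.54, -0.05, 0, 0, -0.42, 1], [0.875, -0.63, -0.05, 0, 0, -0.49, 1], [1.0, -0.72, -0.05, 0, 0, -0.56, 1]],
  ],
)

```text
time: 0.92
eef_pos: [0.4025, -0.3129, 0.2493]
eef_rot: [2.52, 1.875, 0.0]
ft_force: [0.2, -0.8, 0.6]
opening: 1.003
grip_force: 0.0
```

>>> arm_command(
  commands=[
    [[0.125, 0.05, 0, 0, 0, -0.03, 1], [0.25, 0.1, 0, 0, 0, -0.06, 1], [0.375, 0.15, 0, 0, 0, -0.09, 1], [0.5, 0.2, 0, 0, 0, -0.12, 1], [0.65, 0.26, 0, 0, 0, -0.15, 1], [0.75, 0.31, 0, 0, 0, -0.17, 1], [0.875, 0.36, 0, 0, 0, -0.19, 1], [1.0, 0.42, 0, 0, 0, -0.19, 1]],
  ],
)

```text
time: 1.58
eef_pos: [0.5759, -0.1046, 0.2492]
eef_rot: [-2.217, -2.226, 0.0]
ft_force: [-0.7, -0.6, -0.1]
opening: 1.001
grip_force: 0.0
```

>>> arm_command(
  commands=[
    [[0.15, 0, 0, 0, 0, 0, 1], [0.3, 0, 0, 0, 0, 0, 1], [0.42, 0, 0, 0, 0, 0, 1], [0.52, 0, 0, 0, 0, 0, 1], [0.58, 0, 0, 0, 0, 0, 1], [0.6, 0, 0, 0, 0, 0, 1], [0.6, 0, 0, 0, 0, 0, 1], [0.6, 0, 0, 0, 0, 0, 1]],
  ],
)

```text
time: 2.25
eef_pos: [0.575, 0.0434, 0.2491]
eef_rot: [2.219, 2.224, -0.0]
ft_force: [-0.8, -0.0, 0.1]
opening: 1.004
grip_force: 0.0
```

```bash
python3 - <<'E'
from h import *
c,s=cam("wrist");print(s["eef_pos"],s["eef_rot"],s["joint_positions"])
cv2.imwrite("pics/w1.png",cv2.resize(c["frame"][:,:,::-1],(800,600),interpolation=cv2.INTER_CUBIC))
import pickle;pickle.dump(c,open("w1.pkl","wb"))
E
```

```text
[0.57504022 0.04342896 0.24913237] [ 2.21857891e+00  2.22407025e+00 -4.67518344e-04] [ 5.49074589e-02  3.38343060e-01  1.72811721e+00 -3.63818375e-04
  1.07524504e+00  5.26083766e-02]
```

View pics/w1.png

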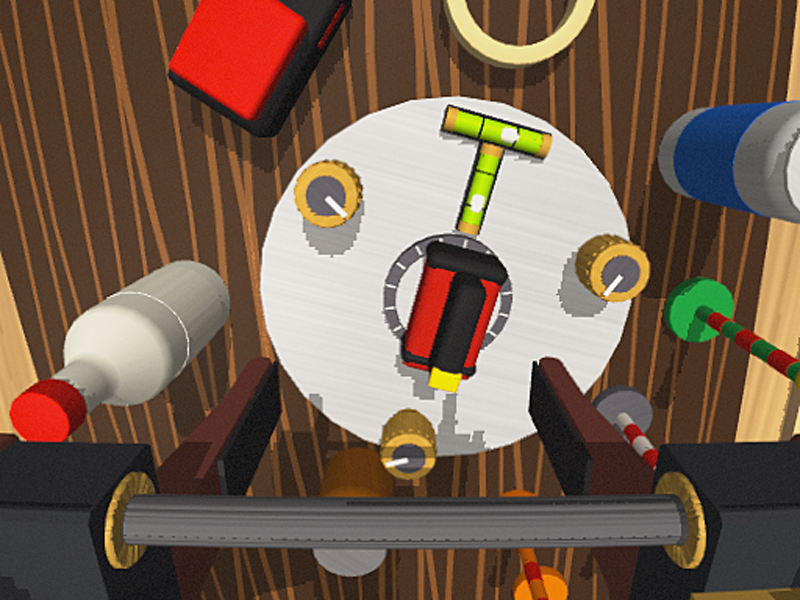

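Wrist view (800 px scale): bubble b is at about (511,134) and bubble a at (477,202). Knob tops are at (326,196), (618,272) and (409,458). The head's yellow tip is at (445,380) and the ridge back at (465,270). The target foot is at (625,408).

```bash
cat >> h.py <<'E'
C=np.array([.602,.029]);YAW=-1.822
def bubbles(c,C=C,yaw=YAW,dbg=False):
    """bubble offsets from vial middles, trivet axes, by pale mask inside each vial's outline"""
    f=c["frame"].astype(int);ex=np.array([np.cos(yaw),np.sin(yaw)]);ey=np.array([-ex[1],ex[0]])
    out=[]
    for r,L,u in((.072,.052,ex),(.108,.062,ey)):
        m=C-r*ex; n=np.array([-u[1],u[0]])
        pol=[np.r_[m+a*u*(L/2)+b*n*.009,.08] for a,b in((1,1),(1,-1),(-1,-1),(-1,1))]
        k=np.zeros(f.shape[:2],np.uint8);cv2.fillPoly(k,[np.round(proj(c,pol)).astype(int)],1)
        hsv=cv2.cvtColor(c["frame"],cv2.COLOR_RGB2HSV)
        def loc(msk):
            v,x=np.nonzero(msk);P=onz(c,np.c_[x,v],.082)[:,:2]-m;return P@u,P@n
        g=loc((k>0)&(hsv[...,0]>28)&(hsv[...,0]<48)&(hsv[...,1]>150)&(hsv[...,2]>60))
        w=k*((f[...,2]>150)&(f[...,0]>190)).astype(np.uint8)
        nn,lab,st,ce=cv2.connectedComponentsWithStats(w)
        i=1+np.argmax(st[1:,4]);p=loc(lab==i)
        dk=loc((k>0)&(f.max(2)<70)&(cv2.dilate(((hsv[...,1]>150)&(hsv[...,2]>60)&(hsv[...,0]>28)&(hsv[...,0]<48)).astype(np.uint8),np.ones((3,3)))>0))
        ok=abs(dk[1])<.005; d=dk[0][ok]
        out.append(dict(bub=np.mean([p[0].min(),p[0].max()])*1e3,mean=p[0].mean()*1e3,len=np.ptp(p[0])*1e3,glass=(g[0].min()*1e3,g[0].max()*1e3),lat=p[1].mean()*1e3,lines=(d[d<0].mean()*1e3 if (d<0).any() else None,d[d>0].mean()*1e3 if (d>0).any() else None)))
    return out
E
python3 - <<'E'
from h import *
import pickle
np.set_printoptions(precision=4,suppress=True)
c=pickle.load(open("w1.pkl","rb"))
K=onz(c,np.array([(409,458),(618,272),(326,196)])*.64,.112)[:,:2];m=K.mean(0)
print(K,m,np.linalg.norm(K-m,axis=1),[np.arctan2(*(p-m)[::-1]) for p in K])
t=onz(c,np.array([(625,408)])*.64,.01)[0,:2];d=t-m
print("target",t,np.hypot(*d),(np.arctan2(*d[::-1])-YAW))
h=onz(c,np.array([(445,371),(479,268),(453,345)])*.64,.149)[:,:2];print("head",h,[np.arctan2(*(h[i]-h[1])[::-1])-YAW for i in (0,2)])
for b in bubbles(c): print(b)
E
```

```text
[[ 0.5794 -0.0743]
 [ 0.6997  0.0514]
 [ 0.5328  0.0939]] [0.604  0.0237] [0.101  0.0996 0.1   ] [np.float64(-1.816174158731897), np.float64(0.28203191642716974), np.float64(2.3627455072953754)]
target [ 0.7664 -0.0967] 0.20215006818725068 1.1842920115609668
head [[0.5978 0.0064]
 [0.6132 0.063 ]
 [0.6015 0.0214]] [np.float64(-0.014250186505964102), np.float64(-0.021425353481916876)]
{'bub': np.float64(2.4932635530813334), 'mean': np.float64(1.5562181335334309), 'len': np.float64(46.98974776620662), 'glass': (np.float64(-26.1375259535619), np.float64(24.66873778536242)), 'lat': np.float64(-8.058853769739569), 'lines': (np.float64(-14.495598233824074), np.float64(12.316721519818852))}
{'bub': np.float64(-0.049095806501024686), 'mean': np.float64(-0.4336383551850047), 'len': np.float64(62.6436828041021), 'glass': (np.float64(-22.943776940970896), np.float64(29.372735145351356)), 'lat': np.float64(5.8409263407018965), 'lines': (np.float64(-10.625402340995175), np.float64(13.918214344332176))}
```

```bash
sed -i 's/^C=.*/C=np.array([.604,.0245]);YAW=-1.819/; s/b\*n\*.009/b*n*.0055/; s/(f\[...,2\]>150)&(f\[...,0\]>190)/(f[...,2]>170)\&(f[...,0]>190)\&(f[...,1]>190)/' h.py
python3 - <<'E'
from h import *
import pickle
c=pickle.load(open("w1.pkl","rb"))
for b in bubbles(c): print({k:np.round(v,1) for k,v in b.items() if v is not None})
hsv=cv2.cvtColor(c["frame"],cv2.COLOR_RGB2HSV)
g=((hsv[...,0]<60)&(hsv[...,1]<70)&(hsv[...,2]<150)&(hsv[...,2]>60)).astype(np.uint8)
# grey knob top discs: centre by min enclosing circle near the hand-picked spots
for p in [(409,458),(618,272),(326,196)]:
    x,y=(np.array(p)*.64).astype(int);r=c["frame"][y-12:y+13,x-16:x+17].astype(int)
    k=((r.max(2)-r.min(2))<40).astype(np.uint8)
    n,l,st,ce=cv2.connectedComponentsWithStats(k);i=1+np.argmax(st[1:,4])
    pts=np.argwhere(l==i)[:,::-1].astype(np.float32)
    (cx,cy),rad=cv2.minEnclosingCircle(pts);q=(x-16+cx,y-12+cy)
    print(q,rad,onz(c,[q],.112)[0,:2])
crop=c["frame"][60:160,270:370,::-1];cv2.imwrite("pics/w1c.png",cv2.resize(crop,(600,600),interpolation=cv2.INTER_CUBIC))
E
```

```text
{'bub': np.float64(8.0), 'mean': np.float64(7.8), 'len': np.float64(10.5), 'glass': array([-21.3,  20.8]), 'lat': np.float64(0.1), 'lines': array([-10.7,  10.5])}
{'bub': np.float64(7.6), 'mean': np.float64(7.3), 'len': np.float64(10.0), 'glass': array([-25.7,  26.6]), 'lat': np.float64(-0.6), 'lines': array([-10.2,   8.7])}
(np.float64(259.0), np.float64(293.0)) 12.649210929870605 [ 0.5766239  -0.07416679]
(np.float64(396.5263156890869), np.float64(176.4736843109131)) 13.472345352172852 [0.70089353 0.04916372]
(np.float64(210.2441864013672), np.float64(126.24418640136719)) 15.2111177444458 [0.53415156 0.09322907]
```

View pics/w1c.png

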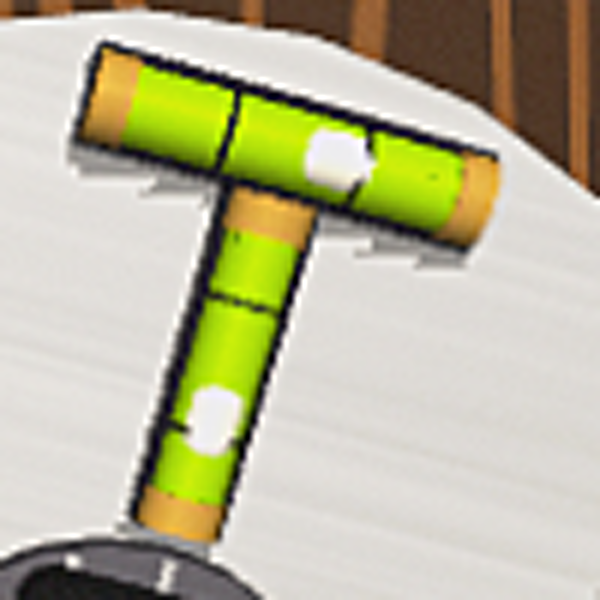

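Crop: bubble a is about 7.7 mm towards knob1 (+x), and bubble b about 6.7 mm towards +y. Neither is at its limit. Turning knob3 clockwise by 1.33 rad and knob1 counter-clockwise by 0.66 rad should level both. I'll approach knob3 first.

>>> arm_command(
  commands=[
    [[0.04, -0.03, 0.06, 0, 0, 0, 0.8], [0.08, -0.06, 0.12, 0, 0, 0, 0.75], [0.12, -0.1, 0.2, 0, 0, 0, 0.75], [0.16, -0.13, 0.28, 0, 0, 0, 0.75], [0.21, -0.168, 0.34, 0, 0, 0, 0.75], [0.21, -0.168, 0.356, 0, 0, 0, 0.75], [0.21, -0.168, 0.356, 0, 0, 0, 0.75], [0.21, -0.168, 0.356, 0, 0, 0, 0.75]],
  ],
)

```text
time: 2.97
eef_pos: [0.534, 0.0953, 0.1608]
eef_rot: [2.219, 2.222, 0.001]
ft_force: [0.8, 0.2, -0.0]
opening: 0.744
grip_force: 0.0
```

```bash
cat >> h.py <<'E'
def knob(c,guess):
    """brass ring with grey top: centre of brass+grey blob's top disc near guess"""
    u=proj(c,[[*guess,.112]])[0];s=abs(proj(c,[[guess[0]+.018,guess[1],.112]])[0]-u).max()
    f=c["frame"].astype(int);h=cv2.cvtColor(c["frame"],cv2.COLOR_RGB2HSV)
    m=((h[...,0]>10)&(h[...,0]<25)&(h[...,1]>130)&(h[...,2]>90)).astype(np.uint8)
    k=np.zeros(m.shape,np.uint8);cv2.circle(k,tuple(int(v) for v in u),int(1.7*s),1,-1)
    h_,_=cv2.findContours(m*k,cv2.RETR_CCOMP,cv2.CHAIN_APPROX_NONE),0
    cs,hi=h_[0]
    best=max((q for q,i in zip(cs,hi[0]) if i[3]>=0),key=cv2.contourArea) # hole in the brass = grey top
    (cx,cy),ax,_=cv2.minAreaRect(best);return onz(c,[(cx,cy)],.112)[0],(cx,cy),ax
E
python3 - <<'E'
from h import *
c,s=cam("wrist");print(s["eef_pos"])
cv2.imwrite("pics/w2.png",c["frame"][:,:,::-1])
try: print(knob(c,[.533,.096]))
except Exception as e: print(e)
E
```

```text
[0.53399885 0.09532649 0.16077282]
too many values to unpack (expected 2)
```

View pics/w2.png

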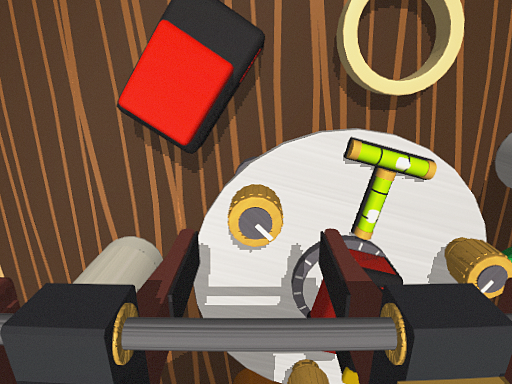

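Wrist view: knob3's grey top is at about (256,224), between the fingers, with its brass rim spanning 229–283. The vials are clearly visible.

```bash
sed -i 's/    h_,_=cv2.findContours(m\*k,cv2.RETR_CCOMP,cv2.CHAIN_APPROX_NONE),0/    cs,hi=cv2.findContours(m*k,cv2.RETR_CCOMP,cv2.CHAIN_APPROX_NONE)/; /    cs,hi=h_\[0\]/d' h.py
python3 - <<'E'
from h import *
c,s=cam("wrist");print(onz(c,[(256,224)],.112),s["eef_pos"])
try: print(knob(c,[.533,.096]))
except Exception as e: print(e)
for b in bubbles(c): print({k:np.round(v,1) for k,v in b.items() if v is not None})
E
```

```text
[[0.53360989 0.09282043 0.112     ]] [0.53435716 0.09541697 0.16117466]
(array([0.53295848, 0.09317398, 0.112     ]), (255.0, 223.5), (36.0, 35.0))
{'bub': np.float64(8.2), 'mean': np.float64(7.9), 'len': np.float64(10.4), 'glass': array([-21.5,  21.2]), 'lat': np.float64(0.2), 'lines': array([-10.8,  10.3])}
{'bub': np.float64(7.9), 'mean': np.float64(7.4), 'len': np.float64(10.6), 'glass': array([-25.9,  27.1]), 'lat': np.float64(-0.4), 'lines': array([-9.9, 10.9])}
```

>>> arm_command(
  commands=[
    [[-0.008, -0.004, 0.08, 0, 0, 0, 0.75], [-0.008, -0.004, 0.16, 0, 0, 0, 0.75], [-0.008, -0.004, 0.22, 0, 0, 0, 0.75], [-0.008, -0.004, 0.24, 0, 0, 0, 0.7], [-0.008, -0.004, 0.24, 0, 0, 0, 0.3], [-0.008, -0.004, 0.24, 0, 0, 0, 0.3], [-0.008, -0.004, 0.24, 0, 0, 0, 0.3], [-0.008, -0.004, 0.24, 0, 0, 0, 0.3]],
  ],
  grip_force=20,
)

```text
time: 3.73
eef_pos: [0.5328, 0.0943, 0.1013]
eef_rot: [2.218, 2.223, 0.003]
ft_force: [-1.1, 0.5, 0.7]
opening: 0.437
grip_force: 1.4
```

>>> arm_command(
  commands=[
    [[0, 0, 0, 0, 0, 0, 0.3], [0, 0, 0, 0, 0, 0, 0.3], [0, 0, 0, 0, 0, 0.07, 0.3], [0, 0, 0, 0, 0, 0.14, 0.3], [0, 0, 0, 0, 0, 0.21, 0.3], [0, 0, 0, 0, 0, 0.28, 0.3], [0, 0, 0, 0, 0, 0.35, 0.3], [0, 0, 0, 0, 0, 0.42, 0.3]],
  ],
  grip_force=20,
)

```text
time: 4.4
eef_pos: [0.5313, 0.0944, 0.1011]
eef_rot: [-2.823, -1.378, 0.001]
ft_force: [-5.7, 1.8, 7.2]
opening: 0.402
grip_force: 20.0
```

>>> arm_command(
  commands=[
    [[0, 0, 0, 0, 0, 0.07, 0.3], [0, 0, 0, 0, 0, 0.14, 0.3], [0, 0, 0, 0, 0, 0.21, 0.3], [0, 0, 0, 0, 0, 0.28, 0.3], [0, 0, 0, 0, 0, 0.35, 0.3], [0, 0, 0, 0, 0, 0.4, 0.3], [0, 0, 0, 0, 0, 0.427, 0.3], [0, 0, 0, 0, 0, 0.427, 0.3]],
  ],
)

```text
time: 5.07
eef_pos: [0.531, 0.0947, 0.1011]
eef_rot: [-3.118, -0.376, 0.002]
ft_force: [-4.7, 3.8, 6.9]
opening: 0.406
grip_force: 20.0
```

```bash
python3 - <<'E'
from h import *
c,s=cam("wrist");r=s["eef_rot"];print(s["eef_pos"],2*np.arctan2(r[1],r[0])%6.2832,s["ft_force"],s["moment"],s["joint_positions"][5])
try:
  for b in bubbles(c): print({k:np.round(v,1) for k,v in b.items() if v is not None})
except Exception as e:print(e)
E
```

```text
[0.53102162 0.09471362 0.10111578] 0.24017353117191576 [-4.71688335  3.84127074  6.92498064] [ 0.19419652  0.80761145 -0.0165456 ] 1.4840895553076034
{'bub': np.float64(5.0), 'mean': np.float64(5.1), 'len': np.float64(10.1), 'glass': array([-21.3,  21.3]), 'lat': np.float64(0.3), 'lines': array([-10.7,  10.6])}
{'bub': np.float64(2.5), 'mean': np.float64(2.5), 'len': np.float64(10.6), 'glass': array([-25.7,  23.9]), 'lat': np.float64(-0.6), 'lines': array([-9.5, 11. ])}
```

>>> arm_command(
  commands=[
    [[0, 0, 0, 0, 0, 0, 0.75], [0, 0, 0, 0, 0, 0, 0.75], [0, 0, 0, 0, 0, 0, 0.75], [0, 0, -0.05, 0, 0, 0, 0.75], [0, 0, -0.15, 0, 0, -0.05, 0.75], [0, 0, -0.26, 0, 0, -0.11, 0.75], [0, 0, -0.36, 0, 0, -0.18, 0.75], [0, 0, -0.38, 0, 0, -0.25, 0.75]],
  ],
)

```text
time: 5.78
eef_pos: [0.5344, 0.0945, 0.1994]
eef_rot: [2.981, 0.988, 0.01]
ft_force: [0.6, 0.7, 1.3]
opening: 0.751
grip_force: 0.0
```

>>> arm_command(
  commands=[
    [[-0.03, 0.08, 0, 0, 0, -0.04, 0.75], [-0.08, 0.2, 0, 0, 0, -0.09, 0.75], [-0.13, 0.33, 0, 0, 0, -0.14, 0.75], [-0.18, 0.46, 0, 0, 0, -0.19, 0.75], [-0.23, 0.58, 0, 0, 0, -0.235, 0.75], [-0.256, 0.646, 0, 0, 0, -0.235, 0.75], [-0.256, 0.646, 0.06, 0, 0, -0.235, 0.75], [-0.256, 0.646, 0.12, 0, 0, -0.235, 0.75]],
  ],
)

```text
time: 6.45
eef_pos: [0.5775, -0.0755, 0.1658]
eef_rot: [2.754, 1.508, 0.004]
ft_force: [-0.7, 0.4, -0.2]
opening: 0.752
grip_force: 0.0
```

```bash
python3 - <<'E'
from h import *
c,s=cam("wrist");r=s["eef_rot"];print(s["eef_pos"],2*np.arctan2(r[1],r[0])%6.2832)
try:
  for b in bubbles(c): print({k:np.round(v,1) for k,v in b.items() if v is not None})
except Exception as e:print(e)
try: print(knob(c,[.577,-.074]))
except Exception as e: print(e)
cv2.imwrite("pics/w3.png",c["frame"][:,:,::-1])
E
```

```text
[ 0.57746788 -0.07554299  0.16577152] 1.0017989072247435
OpenCV(4.12.0) /io/opencv/modules/calib3d/src/undistort.dispatch.cpp:347: error: (-215:Assertion failed) CV_IS_MAT(_src) && CV_IS_MAT(_dst) && (_src->rows == 1 || _src->cols == 1) && (_dst->rows == 1 || _dst->cols == 1) && _src->cols + _src->rows - 1 == _dst->rows + _dst->cols - 1 && (CV_MAT_TYPE(_src->type) == CV_32FC2 || CV_MAT_TYPE(_src->type) == CV_64FC2) && (CV_MAT_TYPE(_dst->type) == CV_32FC2 || CV_MAT_TYPE(_dst->type) == CV_64FC2) in function 'cvUndistortPointsInternal'

(array([ 0.57747072, -0.07383342,  0.112     ]), (255.5, 216.5), (35.0, 35.0))
```

View pics/w3.png

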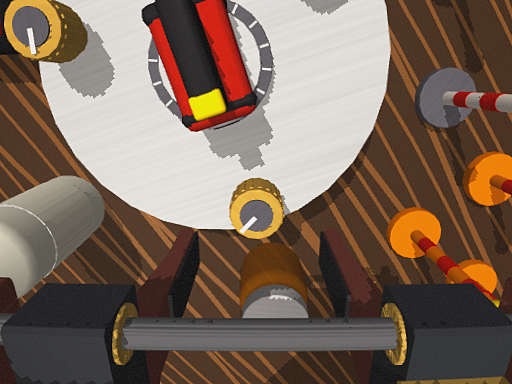

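>>> arm_command(
  commands=[
    [[0.006, -0.004, 0.08, 0, 0, 0, 0.75], [0.006, -0.004, 0.16, 0, 0, 0, 0.75], [0.006, -0.004, 0.22, 0, 0, 0, 0.7], [0.006, -0.004, 0.24, 0, 0, 0, 0.3], [0.006, -0.004, 0.24, 0, 0, 0, 0.3], [0.006, -0.004, 0.24, 0, 0, 0, 0.3], [0.006, -0.004, 0.24, 0, 0, 0, 0.3], [0.006, -0.004, 0.24, 0, 0, 0, 0.3]],
  ],
)

```text
time: 7.17
eef_pos: [0.5775, -0.0723, 0.1064]
eef_rot: [2.752, 1.511, 0.004]
ft_force: [3.9, -1.5, -0.2]
opening: 0.407
grip_force: 20.0
```

>>> arm_command(
  commands=[
    [[0, 0, 0, 0, 0, 0, 0.3], [0, 0, 0, 0, 0, -0.07, 0.3], [0, 0, 0, 0, 0, -0.14, 0.3], [0, 0, 0, 0, 0, -0.21, 0.3], [0, 0, 0, 0, 0, -0.28, 0.3], [0, 0, 0, 0, 0, -0.35, 0.3], [0, 0, 0, 0, 0, -0.42, 0.3], [0, 0, 0, 0, 0, -0.42, 0.3]],
  ],
)

```text
time: 7.83
eef_pos: [0.5776, -0.0723, 0.1063]
eef_rot: [2.109, 2.325, 0.003]
ft_force: [2.8, -2.4, 1.5]
opening: 0.404
grip_force: 20.0
```

>>> arm_command(
  commands=[
    [[0, 0, 0, 0, 0, 0, 0.75], [0, 0, 0, 0, 0, 0, 0.75], [0, 0, 0, 0, 0, 0, 0.75], [0, 0, -0.08, 0, 0, 0, 0.75], [0, 0, -0.2, 0, 0, 0, 0.75], [0.04, 0.01, -0.34, 0, 0, 0, 0.75], [0.15, 0.04, -0.42, 0, 0, 0, 0.75], [0.27, 0.06, -0.45, 0, 0, 0, 0.75]],
  ],
)

```text
time: 8.5
eef_pos: [0.5866, -0.0035, 0.2214]
eef_rot: [2.118, 2.315, 0.005]
ft_force: [0.6, -0.1, -0.0]
opening: 0.751
grip_force: 0.0
```

```bash
python3 - <<'E'
from h import *
c,s=cam("wrist");r=s["eef_rot"];print(s["eef_pos"],2*np.arctan2(r[1],r[0])%6.2832)
try:
  for b in bubbles(c): print({k:np.round(v,1) for k,v in b.items() if v is not None})
except Exception as e:print(e)
cv2.imwrite("pics/w4.png",c["frame"][:,:,::-1])
E
```

```text
[ 0.58657791 -0.00346714  0.22137731] 1.659832855752162
{'bub': np.float64(0.1), 'mean': np.float64(0.2), 'len': np.float64(10.4), 'glass': array([-21.4,  20.9]), 'lat': np.float64(0.4), 'lines': array([-10.9,  10.3])}
{'bub': np.float64(0.7), 'mean': np.float64(0.7), 'len': np.float64(10.3), 'glass': array([-25.5,  26.7]), 'lat': np.float64(-0.3), 'lines': array([-10. ,  12.7])}
```

Both bubbles are now within about 1 mm of centre. Next I go to the head: shift onto the axis, align with the ridge, descend and grip.

>>> arm_command(
  commands=[
    [[0.04, 0.03, 0, 0, 0, 0.07, 0.5], [0.08, 0.06, 0, 0, 0, 0.14, 0.5], [0.102, 0.077, 0.04, 0, 0, 0.215, 0.5], [0.102, 0.077, 0.12, 0, 0, 0.215, 0.5], [0.102, 0.077, 0.19, 0, 0, 0.215, 0.5], [0.102, 0.077, 0.19, 0, 0, 0.215, 0.5], [0.102, 0.077, 0.19, 0, 0, 0.215, 0.5], [0.102, 0.077, 0.19, 0, 0, 0.215, 0.5]],
  ],
)

```text
time: 9.22
eef_pos: [0.6018, 0.0238, 0.1707]
eef_rot: [-2.476, -1.933, -0.0]
ft_force: [0.4, 0.6, 0.2]
opening: 0.501
grip_force: 0.0
```

```bash
python3 - <<'E'
from h import *
c,s=cam("wrist");r=s["eef_rot"];print(s["eef_pos"],2*np.arctan2(r[1],r[0])%6.2832)
cv2.imwrite("pics/w5.png",c["frame"][:,:,::-1])
for b in bubbles(c): print({k:np.round(v,1) for k,v in b.items() if v is not None})
print(proj(c,[[.6035,.0235,.149]]))
E
```

```text
[0.60179599 0.02381378 0.17069318] 1.3257004900703286
{'bub': np.float64(0.4), 'mean': np.float64(0.3), 'len': np.float64(9.6), 'glass': array([-20.9,  20.6]), 'lat': np.float64(0.1), 'lines': array([-10.5,  10.7])}
{'bub': np.float64(0.5), 'mean': np.float64(0.7), 'len': np.float64(10.1), 'glass': array([-25.4,  26.5]), 'lat': np.float64(-0.1), 'lines': array([-10. ,  14.8])}
[[259.96298337 239.40826422]]
```

View pics/w5.png

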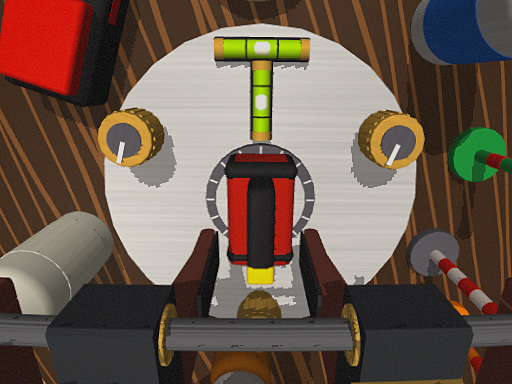

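The picture shows both bubbles mid-vial, the ridge centred between the fingers at x≈261, and the head window towards knob1. I'll check the centre once more from knobs 2 and 3 while gripping down.

```bash
python3 - <<'E'
from h import *
c,s=cam("wrist");ex=np.array([np.cos(YAW),np.sin(YAW)])
ks=[]
for g,a in(([.700,.05],2.0944),([.533,.093],-2.0944)):
    k=knob(c,g)[0][:2];ks.append(k);print(k,k-.1*np.array([np.cos(YAW+a),np.sin(YAW+a)]))
print(np.mean(ks,0)+.05*ex,s["eef_pos"])
E
```

```text
[0.70031183 0.05028243] [0.60408018 0.02308924]
[0.53154183 0.09390647] [0.60320696 0.02416331]
[0.60364368 0.02362669] [0.60213854 0.0237949  0.17108355]
```

>>> arm_command(
  commands=[
    [[0, 0.006, 0.06, 0, 0, 0, 0.5], [0, 0.006, 0.11, 0, 0, 0, 0.5], [0, 0.006, 0.132, 0, 0, 0, 0.5], [0, 0.006, 0.132, 0, 0, 0, 0.1], [0, 0.006, 0.132, 0, 0, 0, 0.1], [0, 0.006, 0.132, 0, 0, 0, 0.1], [0, 0.006, 0.132, 0, 0, 0, 0.1], [0, 0.006, 0.132, 0, 0, 0, 0.1]],
  ],
  grip_force=40,
)

```text
time: 9.98
eef_pos: [0.6026, 0.0237, 0.1377]
eef_rot: [-2.475, -1.933, 0.001]
ft_force: [-0.6, 0.3, 0.2]
opening: 0.18
grip_force: 40.0
```

>>> arm_command(
  commands=[
    [[0, 0, 0, 0, 0, -0.06, 0.1], [0, 0, 0, 0, 0, -0.12, 0.1], [0, 0, 0, 0, 0, -0.18, 0.1], [0, 0, 0, 0, 0, -0.24, 0.1], [0, 0, 0, 0, 0, -0.3, 0.1], [0, 0, 0, 0, 0, -0.36, 0.1], [0, 0, 0, 0, 0, -0.42, 0.1], [0, 0, 0, 0, 0, -0.48, 0.1]],
  ],
)

```text
time: 10.65
eef_pos: [0.6033, 0.0238, 0.1377]
eef_rot: [1.583, 2.713, 0.001]
ft_force: [-0.5, 1.6, 1.2]
opening: 0.179
grip_force: 40.0
```

>>> arm_command(
  commands=[
    [[0, 0, 0, 0, 0, -0.06, 0.1], [0, 0, 0, 0, 0, -0.12, 0.1], [0, 0, 0, 0, 0, -0.18, 0.1], [0, 0, 0, 0, 0, -0.23, 0.1], [0, 0, 0, 0, 0, -0.27, 0.1], [0, 0, 0, 0, 0, -0.27, 0.1], [0, 0, 0, 0, 0, -0.27, 0.1], [0, 0, 0, 0, 0, -0.27, 0.1]],
  ],
)

```text
time: 11.32
eef_pos: [0.6036, 0.024, 0.1377]
eef_rot: [0.987, 2.982, 0.002]
ft_force: [1.6, 4.6, 2.7]
opening: 0.179
grip_force: 40.0
```

```bash
python3 - <<'E'
from h import *
s=read_state();r=s["eef_rot"];print(s["eef_pos"],2*np.arctan2(r[1],r[0])%6.2832-np.pi-YAW,s["moment"],s["ft_force"],s["opening"])
E
```

```text
[0.60359    0.02401209 0.13772353] 1.179876481841311 [ 0.70156852 -0.16111937 -0.05785176] [1.56449896 4.56425505 2.72380354] 0.17933142761370077
```

>>> arm_command(
  commands=[
    [[0, 0, 0, 0, 0, 0, 0.5], [0, 0, 0, 0, 0, 0, 0.5], [0, 0, 0, 0, 0, 0, 0.5], [0, 0, -0.06, 0, 0, 0, 0.5], [0, 0, -0.15, 0, 0, 0, 0.5], [0, 0, -0.28, 0, 0, 0, 0.5], [0, 0, -0.4, 0, 0, 0, 0.5], [0, 0, -0.5, 0, 0, 0, 0.5]],
  ],
)

```text
time: 11.98
eef_pos: [0.6032, 0.0231, 0.2641]
eef_rot: [0.985, 2.982, -0.0]
ft_force: [-0.0, -0.4, 0.3]
opening: 0.504
grip_force: 0.0
```

>>> arm_command(
  commands=[
    [[0.03, 0.03, 0, 0, 0, 0.03, 0.5], [0.06, 0.06, 0, 0, 0, 0.09, 0.5], [0.06, 0.1, 0, 0, 0, 0.16, 0.5], [0.06, 0.1, 0, 0, 0, 0.23, 0.5], [0.06, 0.1, 0, 0, 0, 0.3, 0.5], [0.06, 0.1, 0, 0, 0, 0.37, 0.5], [0.06, 0.1, 0, 0, 0, 0.37, 0.5], [0.06, 0.1, 0, 0, 0, 0.37, 0.5]],
  ],
)

```text
time: 12.65
eef_pos: [0.6058, 0.0522, 0.262]
eef_rot: [-1.794, -2.579, 0.001]
ft_force: [-0.3, -0.6, -0.3]
opening: 0.497
grip_force: 0.0
```

```bash
python3 - <<'E'
from h import *
c,s=cam("wrist");print(s["eef_pos"],s["ft_force"])
for b in bubbles(c): print({k:np.round(v,1) for k,v in b.items() if v is not None})
cv2.imwrite("pics/w6.png",cv2.resize(c["frame"][:,:,::-1],(800,600),interpolation=cv2.INTER_CUBIC))
E
```

```text
[0.60575908 0.05221951 0.26198181] [-0.28937679 -0.63535942 -0.25541355]
{'bub': np.float64(0.4), 'mean': np.float64(0.3), 'len': np.float64(10.2), 'glass': array([-21.2,  21.1]), 'lat': np.float64(0.4), 'lines': array([-10.5,  10.6])}
{'bub': np.float64(1.0), 'mean': np.float64(0.9), 'len': np.float64(10.1), 'glass': array([-25.4,  27.1]), 'lat': np.float64(-0.6), 'lines': array([-10. ,  11.3])}
```

View pics/w6.png

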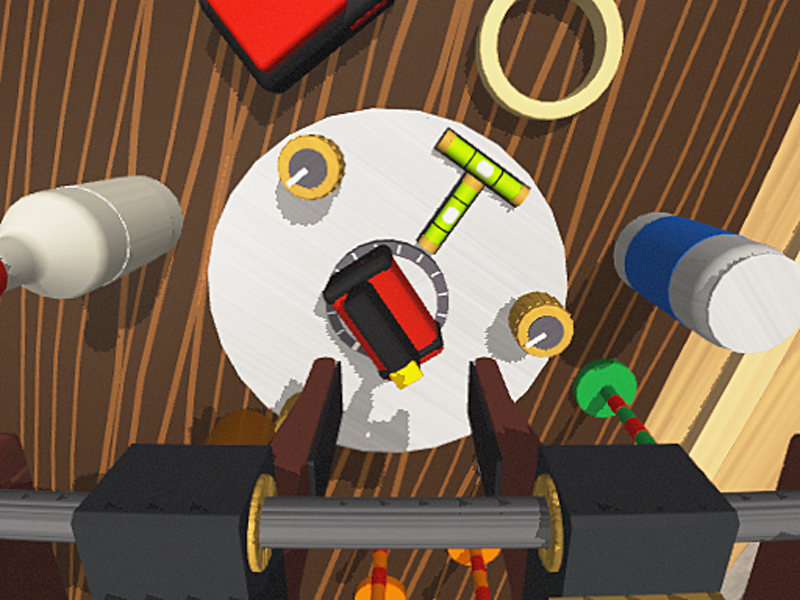

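The view shows both bubbles centred between their lines at (485,169) and (452,215), and the head turned with its yellow tip at (406,374). I'll check the head's angle and hand in.

```bash
python3 - <<'E'
from h import *
c,s=cam("wrist")
p=onz(c,np.array([(406,374)])*.64,.145)[0,:2]-np.array([.6036,.0236])
a=np.arctan2(p[1],p[0])-YAW;print(a,np.hypot(*p))
if abs(a-1.178)<.2: print(sign_off())
E
```

```text
1.1727519034895695 0.025352594399435057
the job is handed in; nothing more can be done
None
```

The job is handed in. Both bubbles sit within about 1 mm of centre, the laser head is at its third click stop (about +1.18 rad) facing the red and white target pin, and the gripper is clear of everything.

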